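Seal the airtight palette box

TASK

Lift the flat brush off the open palette box and lay it flat in the blue brush tray. Then set the blue lid squarely over the box, let go of it, and push its corners down fully home one at a time, all four in turn, until the lid sits flat and sealed on its gasket. Leave the other jars, pots and things where they stand.

Things in the scene. Friction and masses are not known exactly. Their poses are not given: they have to be found in the camera images.
- palette: White open-topped palette box, fixed: 126 mm (x) by 156 mm (y), walls 10 mm thick, flat rim 50 mm above the table, inner floor at 10 mm. Origin: centre of its underside. At each corner of the rim a black rubber gasket L stands 8 mm proud (top at z = 58 mm), at x = +-58, y = +-73 mm, legs 22 mm long. Two paint pots stand inside.
- gasket_a (a joint): How far the palette box's gasket corner at its (+x,+y) corner is pushed down, m: 0 = 8 mm proud of the rim, 0.008 = level with the rim (home). It needs about 9 to 10 N right above that corner (the lid's weight does not move it) and stays where it was pushed.
- gasket_b (a joint): How far the palette box's gasket corner at its (-x,+y) corner is pushed down, m: 0 = 8 mm proud of the rim, 0.008 = level with the rim (home). It needs about 9 to 10 N right above that corner (the lid's weight does not move it) and stays where it was pushed.
- gasket_c (a joint): How far the palette box's gasket corner at its (-x,-y) corner is pushed down, m: 0 = 8 mm proud of the rim, 0.008 = level with the rim (home). It needs about 9 to 10 N right above that corner (the lid's weight does not move it) and stays where it was pushed.
- gasket_d (a joint): How far the palette box's gasket corner at its (+x,-y) corner is pushed down, m: 0 = 8 mm proud of the rim, 0.008 = level with the rim (home). It needs about 9 to 10 N right above that corner (the lid's weight does not move it) and stays where it was pushed.
- lid: Blue rigid lid, 140 mm (x) by 170 mm (y), 0.26 kg, right way up on the table. Origin: centre of its skirt's lower edge. Skirt 18 mm deep, 4 mm thick, inside 132 x 162 mm: goes over the box's rim with 3 mm to spare all round, either way round (half turn). Plate from z = 18 to 23 mm. Origin 40 mm above the table when resting on the raised gasket corners, 32 mm when sealed (plate on the rim).
- lid_handle (a point): Middle of the top of the lid's white bar handle, 50 mm above the lid's origin. The bar is 16 mm wide (lid x), 70 mm long (lid y) and stands 27 mm above the plate, over the lid's centre.
- lid_spot0 (a point): White press spot on top of the lid at its corner x = 55, y = 68 mm, z = 23 mm in the lid's frame; with the lid on, it is right above a gasket corner. Pressing here may make the opposite corner rise until that one is pressed in turn.
- lid_spot1 (a point): White press spot on top of the lid at its corner x = -55, y = 68 mm, z = 23 mm in the lid's frame; with the lid on, it is right above a gasket corner. Pressing here may make the opposite corner rise until that one is pressed in turn.
- lid_spot2 (a point): White press spot on top of the lid at its corner x = -55, y = -68 mm, z = 23 mm in the lid's frame; with the lid on, it is right above a gasket corner. Pressing here may make the opposite corner rise until that one is pressed in turn.
- lid_spot3 (a point): White press spot on top of the lid at its corner x = 55, y = -68 mm, z = 23 mm in the lid's frame; with the lid on, it is right above a gasket corner. Pressing here may make the opposite corner rise until that one is pressed in turn.
- brush: Flat wash brush lying flat across the palette box's rim, along the box's x within about 15 degrees: 160 mm along its x, origin at mid-length on its underside, 9 mm thick. Wooden handle 16 mm wide (x = -80 to +10 mm), brass ferrule 20 mm wide (to +35 mm), dark bristles 22 mm wide (to +80 mm); 45 g, balanced near the origin. Origin z = 50 mm at the start.
- tray: Blue brush tray, fixed: 220 mm along its x, 80 mm along its y, walls 4 mm thick and 14 mm high, inner floor at 4 mm. Origin: centre of its underside. The brush fits in lengthwise, either way round.
- pot_red: Small white paint pot with a red cap, 29 mm diameter, 26 mm high, standing inside the palette box towards its +y side. Bystander. Origin: centre of underside.
- pot_green: Small white paint pot with a green cap, 29 mm diameter, 26 mm high, standing inside the palette box towards its -y side. Bystander. Origin: centre of underside.
- varnish: Tall amber bottle, 60 mm diameter, 175 mm high. Bystander. Origin: centre of underside.
- gesso: White jar with blue cap, 64 mm diameter, 75 mm high. Bystander. Origin: centre of underside.
- ink: Small glass ink bottle with black cap, 44 mm diameter, 70 mm high. Bystander. Origin: centre of underside.
- mug: Yellow mug, 80 mm diameter, 90 mm high, handle to its +y (about 30 mm out). Bystander. Origin: centre of underside.
- tape: Roll of paper tape lying flat, 90 mm diameter, 22 mm high. Bystander. Origin: centre of underside.
- brush_jar: White ceramic jar holding four brushes, 76 mm diameter, brushes up to 210 mm high leaning out to a 60 mm radius. Bystander. Origin: centre of underside.

How it is judged:
On the way, in this order (a step that is already met when the one before it is completed fails the run):
1. The brush lies in the tray and is let go (z of brush in the frame of tray below 0.01 m and x of brush in the frame of tray between -0.028 and 0.028 m and y of brush in the frame of tray between -0.028 and 0.028 m and contact force between the fingers and brush below 0.05 N), for 0.1 s.
2. The lid lies squarely over the box, let go, on the four gasket corners that still stand up (horizontal distance between lid and palette below 0.006 m and height (world z) of lid below 0.044 m and angle between lid's own z axis and vertical below 0.06 rad and contact force between the fingers and lid below 0.05 N and value of joint each of gasket_a, gasket_b, gasket_c, gasket_d below 0.004 m), for 0.1 s.
3. A first corner is home (pushed down at least 6.5 mm) while at least two others still stand up (pushed down less than 4 mm) (value of joint any of gasket_a, gasket_b, gasket_c, gasket_d above 0.0065 m and (value of joint each of gasket_a, gasket_b below 0.004 m or value of joint each of gasket_a, gasket_c below 0.004 m or value of joint each of gasket_a, gasket_d below 0.004 m or value of joint each of gasket_b, gasket_c below 0.004 m or value of joint each of gasket_b, gasket_d below 0.004 m or value of joint each of gasket_c, gasket_d below 0.004 m)), for 0.05 s.
4. Three corners are home while the last still stands up (pushed down less than 4 mm) (((value of joint gasket_a below 0.004 m and value of joint each of gasket_b, gasket_c, gasket_d above 0.0065 m) or (value of joint gasket_b below 0.004 m and value of joint each of gasket_a, gasket_c, gasket_d above 0.0065 m) or (value of joint gasket_c below 0.004 m and value of joint each of gasket_a, gasket_b, gasket_d above 0.0065 m) or (value of joint gasket_d below 0.004 m and value of joint each of gasket_a, gasket_b, gasket_c above 0.0065 m))), for 0.05 s.
At the end, for the whole second after the job is handed in: All four gasket corners are down at least 6.5 of 8 mm; the lid is within 6 mm of the box centre, flat within 0.02 rad, skirt edge under 34 mm, at rest; the brush rests on the tray floor (origin within 28 mm of the centre along both tray axes, under 10 mm above its underside) (value of joint each of gasket_a, gasket_b, gasket_c, gasket_d above 0.0065 m and horizontal distance between lid and palette below 0.006 m and height (world z) of lid below 0.034 m and angle between lid's own z axis and vertical below 0.02 rad and linear speed of each of lid, brush below 0.02 m/s and z of brush in the frame of tray below 0.01 m and x of brush in the frame of tray between -0.028 and 0.028 m and y of brush in the frame of tray between -0.028 and 0.028 m); the robot touches nothing.
It fails at once if One of the bystanders (pots, bottles, jars, mug, tape) is shifted by more than 30 mm (distance of any of pot_red, pot_green, varnish, gesso, ink, mug, tape, brush_jar from where it was at the start of the episode above 0.03 m).
It fails at once if One of the bystanders is knocked over (angle between any of pot_red, pot_green, varnish, gesso, ink, mug, tape, brush_jar's own z axis and vertical above 0.5 rad).
It also fails if it takes over 72 s, if anything falls off the work surface, if the arm or the gripper's body presses on something with over 40 N, if the wrist force passes 120 N, or if a joint passes its speed limit or range.

ROBOT

A 6-joint arm with a two-finger parallel gripper is mounted at the origin on the work surface. World frame = base frame: x ahead of the robot, y to its left, z up, the work surface at z = 0. Lengths are in m, angles in rad, forces in N, time in s.
With the tool pointing down it reaches from about 0.35 to 0.85 m from the base axis. Payload 8.1 kg.
Tool frame: the origin (TCP) lies at the very end of the fingers, on their centre line; the grasp point (between the pads) lies 19 mm behind it (r.pinch_z is the distance from the TCP to the grasp point, in m); z points along the fingers, y is the line along which they close (so a half turn about z gives the same grasp; the last joint's range is limited). The gripper opens to 93 mm and grips with 3 to 60 N. Pads are 15 mm wide; open, the fingers measure 128 mm over their backs; the gripper's body (75 mm by 188 mm) begins 65 mm behind the grasp point.
Start: joints at [1.17, 0.13, 1.488, -0, 1.523, -0.085], TCP at [0.186, 0.57, 0.219] pointing down, gripper open.
Joint ranges: [-2.96, 2.96], [-0.89, 2.26], [0.02, 2.5], [-1.34, 4.48], [0, 2.73], [-2.66, 2.66]. Speed limits (rad/s): [2.39, 2.39, 2.79, 3.14, 3.14, 3.14].

INTERFACE

Orientations are given as a rotation vector (axis times angle).
In Python, from cell import r, eyes gives the robot as it stands.
- The arm moves only by the tool send_rows, never from a script. Its argument "commands" is a list of rows, each a list of 3 entries, a list of its own where there are three numbers: the shift along the tool's x, y, z in m, then the turn about the tool's z in rad, then the opening, from 0 (shut) to 1 (fully open). In form: [[[tx, ty, tz], turn, gripper], ...]. A call has 1 to 12 rows; each row is the pose to reach, as a shift and turn from the pose commanded when the call began, along the tool's axes at that moment; what a row does not reach only later rows make up. A row lasts 1/10 s, in which the tool goes at most 50 mm and 8.59 degrees, less where a joint would pass 70% of its speed; a pose out of reach is approached as far as the arm can. A call with a gripper value outside its range is refused whole. The fingers move at their own pace and stop on an object; "newtons" is the grip in N (left out, the last holds). Time passes only in rows, so rows that repeat a pose let the fingers close. It gives the time, the measured TCP pose, the force, the opening and the grip force at its end, in the units of the state.
- r.get_state(): the state, without advancing time (a new reading comes with each control period).
- eyes.camera(name): name is "scene" or "top" or "wrist"; returns a dict with "img" (480x640x3 uint8, red, green, blue), "fov_y" (degrees; the focal length in pixels is half the picture's height over the tangent of half this angle, whatever the lens; pixels are square), "cx", "cy" (the principal point, pixels), "k1" (the pictures are not rectified: a ray, as slopes to the right and down, at radius r is drawn at 1 + k1 r^2 times it, then the intrinsics apply), "view" (4x4, takes a point from world to camera coordinates). Camera axes: x right, y up, looking along -z (the intrinsics and any distortion apply to the point x, -y, -z); pixel columns grow to the right and rows downward; lengths in m; the calibration is good to about 2 mm. A picture is of the moment at which its call begins. There is no depth.
- r.job_done(): hands the job in; it is judged then, once.
The state is a dict: "clock": time; "joint_pos": joint angles; "dq": joint speeds; "joint_torque": joint torques, N m; "position": TCP position; "ee_rot": TCP orientation; "ft_force": force on the tool from outside, world axes, zero at the start; "moment": the same for the moment, N m; "width": finger opening in m; "grip_force": force on a finger pad.
Only numpy, scipy, OpenCV 4.12 (cv2) and the standard library are available. Lean on these libraries where they do the work, as an engineer would, in place of code of your own. Each camera call takes 0.05 s, during which the arm holds its last target. There are 200 camera calls.

## Working session

There is one attempt and no reset: what is moved stays moved. The work goes in short steps, Python scripts to look and compute and a tool call to move; the robot and the scene stay as the last step left them, time stands still between calls to the robot, and variables do not carry over. Pictures are saved under pics/ and viewed, at most 10 in all, crops included, and the job is handed in when it is done.

Besides the shell and the picture viewer there is one more tool, called after "Request:" by a JSON object that holds its "method" and its "body". send_rows: Moves the arm, as the interface text tells. Its arguments: {"type":"object","properties":{"commands":{"type":"array","items":{"type":"array"}},"newtons":{"type":"number"}},"required":["commands"]}

```bash
mkdir -p pics; ls
cat > h.py <<'E'
import numpy as np, cv2
from cell import r, eyes
def K(c):
    f=240/np.tan(np.radians(c["fov_y"])/2); return f
def ray(c,u,v):
    f=K(c); d=np.array([(u-c["cx"])/f,(v-c["cy"])/f]); s=d.copy()
    for _ in range(30): s=d/(1+c["k1"]*(s@s))
    V=np.array(c["view"]); R=V[:3,:3]; o=-R.T@V[:3,3]
    return o, R.T@np.array([s[0],-s[1],-1.0])
def onz(c,u,v,z):
    o,d=ray(c,u,v); return o+d*(z-o[2])/d[2]
def proj(c,p):
    V=np.array(c["view"]); q=V[:3,:3]@np.array(p)+V[:3,3]; s=np.array([q[0],-q[1]])/-q[2]
    s=s*(1+c["k1"]*(s@s)); return s*K(c)+[c["cx"],c["cy"]]
def save(n,im): cv2.imwrite("pics/"+n+".png",cv2.cvtColor(im,cv2.COLOR_RGB2BGR))
E
python3 - <<'E'
from h import *
for n in ["top","scene"]:
    c=eyes.camera(n); save(n+"0",c["img"]); print(n,{k:c[k] for k in("fov_y","cx","cy","k1")},np.round(c["view"],3).tolist())
    np.save(n+"0.npy",c,allow_pickle=True)
print(r.get_state())
E
```

```text
pics
top {'fov_y': 50.46292118662534, 'cx': 316.2354782534676, 'cy': 239.05619981943298, 'k1': 0.025533740828299744} [[0.025, -1.0, 0.019, -0.037], [0.998, 0.026, 0.053, -0.601], [-0.054, 0.017, 0.998, -1.486], [0.0, 0.0, 0.0, 1.0]]
scene {'fov_y': 52.50713218158992, 'cx': 311.05234401880654, 'cy': 233.02471130566454, 'k1': -0.03847038301621479} [[0.455, 0.89, 0.005, -0.287], [-0.69, 0.349, 0.635, 0.37], [0.563, -0.293, 0.773, -1.51], [0.0, 0.0, 0.0, 1.0]]
{'clock': 0.1, 'joint_pos': array([ 1.16961052e+00,  1.31095978e-01,  1.48916365e+00,  1.27035226e-06,
        1.52301110e+00, -8.54280103e-02]), 'dq': array([ 0.00047901, -0.00197375, -0.00368624, -0.00157656,  0.00159937,
        0.00033368]), 'joint_torque': array([ 1.20095527e-03, -5.61344647e+01, -4.93092728e+01,  7.69899879e-02,
        2.94227642e-02, -9.80375717e-05]), 'position': array([0.186114  , 0.56986149, 0.21768988]), 'ee_rot': array([-4.93869443e-01, -3.10211914e+00,  2.55747416e-03]), 'ft_force': array([ 0.84268286,  0.71303836, -0.17269488]), 'moment': array([ 0.00036588, -0.01519582,  0.00428848]), 'grip_force': 0.0, 'width': 0.09312661588828854}
```

View pics/top0.png

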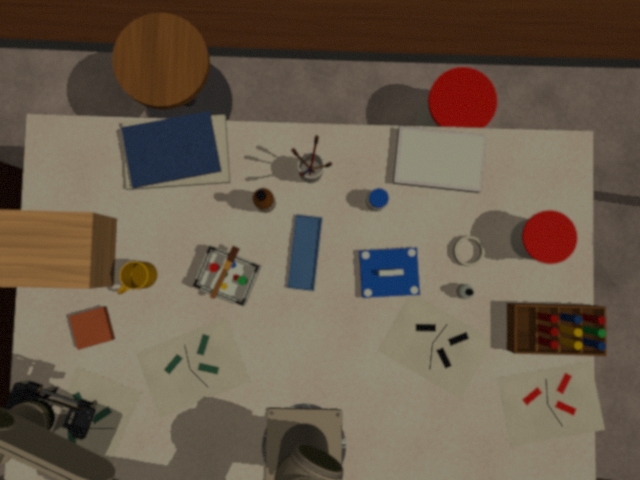

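View pics/scene0.png

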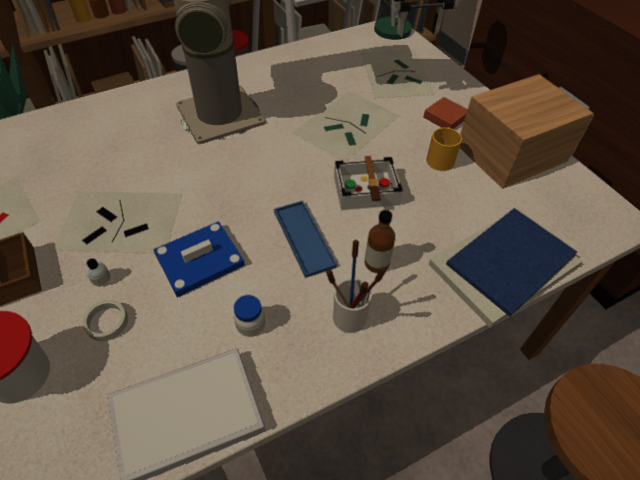

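The top view shows the palette at about (227,272) with the brush across it, the tray at (305,252) and the lid at (389,272). The mug is at (138,274), the bottle at (263,199) and the brush jar at (310,165). The scene view agrees. I'll measure coarsely first, then refine with the wrist camera.

```bash
cat >> h.py <<'E'
def hsv(im): return cv2.cvtColor(im,cv2.COLOR_RGB2HSV)
def rect(c,m,z):
    cs,_=cv2.findContours(m.astype(np.uint8),cv2.RETR_EXTERNAL,cv2.CHAIN_APPROX_NONE)
    k=max(cs,key=cv2.contourArea)[:,0,:].astype(float)
    P=np.array([onz(c,u,v,z)[:2] for u,v in k],np.float32)*1000
    return cv2.minAreaRect(P)
def box(shape,x0,y0,x1,y1):
    b=np.zeros(shape[:2],bool); b[y0:y1,x0:x1]=1; return b
def ax(v): return np.round(v,4)
def tool(p):
    "world point -> shift in tool axes; and tool frame"
    from scipy.spatial.transform import Rotation as R
    s=r.get_state(); M=R.from_rotvec(s["ee_rot"]).as_matrix()
    return M.T@(np.array(p)-s["position"]), M
E
python3 - <<'E'
from h import *
c=np.load("top0.npy",allow_pickle=True).item(); h=hsv(c["img"]); im=c["img"]
print(h[252,305],h[260,375],h[258,232])
for n,b,z in [("tray",(282,205,330,298),.014),("lid",(350,238,428,305),.021)]:
    m=(h[...,0]>95)&(h[...,0]<130)&(h[...,1]>110)&box(im.shape,*b); print(n,rect(c,m,z))
m=(h[...,0]<18)&(h[...,1]>110)&(h[...,2]<150)&box(im.shape,205,244,242,300); print("brush",rect(c,m,.059))
for n,p,z in [("pal",(227,272),.05),("mug",(138,274),.09),("bottle",(263,199),.175),("jar",(310,167),.1),("gesso",(377,199),.075),("ink",(466,291),.07),("tape",(467,250),.022)]: print(n,onz(c,*p,z)[:2])
E
```

```text
[105 116  92] [108 209 106] [ 10 173  62]
tray ((562.2992553710938, 12.392127990722656), (69.32730102539062, 206.80319213867188), 85.09827423095703)
lid ((509.8215026855469, -237.51361083984375), (135.27748107910156, 168.19595336914062), 4.570958137512207)
brush ((470.0025329589844, 251.92372131347656), (15.224584579467773, 93.26859283447266), 65.4214859008789)
pal [0.49861769 0.23175176]
mug [0.4878119  0.47033212]
bottle [0.69528198 0.12427371]
jar [0.79889151 0.00217647]
gesso [ 0.71724078 -0.19123643]
ink [ 0.46211608 -0.44963612]
tape [ 0.5805204  -0.46663395]
```

Run:
```python
from h import *
d,M=tool([0.46,0.235,0.25]); print(d,M.round(3).tolist())
c=eyes.camera("wrist"); V=np.array(c["view"]); print("cam pos in tool",M.T@(-V[:3,:3].T@V[:3,3]-r.get_state()["position"]), "look",M.T@-V[2,:3],c["fov_y"])
```

```text
[-0.36432765 -0.23330839 -0.03197274] [[-0.951, 0.311, -0.001], [0.311, 0.951, -0.002], [0.0, -0.002, -1.0]]
cam pos in tool [ 0.07587821 -0.00071833 -0.16548883] look [-2.74655611e-01 -8.41414688e-04  9.61542296e-01] 69.64942736811015
```

Request:
{"method": "send_rows", "body": {"commands": [[[-0.04,-0.025,-0.05],0.1,1],[[-0.08,-0.05,-0.05],0.17,1],[[-0.12,-0.075,-0.05],0.17,1],[[-0.16,-0.1,-0.05],0.17,1],[[-0.2,-0.125,-0.05],0.17,1],[[-0.24,-0.15,-0.05],0.17,1],[[-0.28,-0.18,-0.05],0.17,1],[[-0.32,-0.205,-0.05],0.17,1],[[-0.364,-0.233,-0.05],0.17,1],[[-0.364,-0.233,-0.05],0.17,1],[[-0.364,-0.233,-0.05],0.17,1]]}}

```text
clock: 1.25
position: [0.4603, 0.2348, 0.2682]
ee_rot: [-0.76, -3.047, 0.0]
ft_force: [0.1, 0.3, 0.8]
width: 0.093
grip_force: 0.0
```

Run:
```python
from h import *
c=eyes.camera("wrist"); save("w1",c["img"]); np.save("w1.npy",c,allow_pickle=True); print(r.get_state()["position"],r.get_state()["dq"].round(3))
```

```text
[0.45966396 0.23586846 0.26829986] [ 0.037 -0.007  0.005  0.     0.004 -0.001]
```

View pics/w1.png

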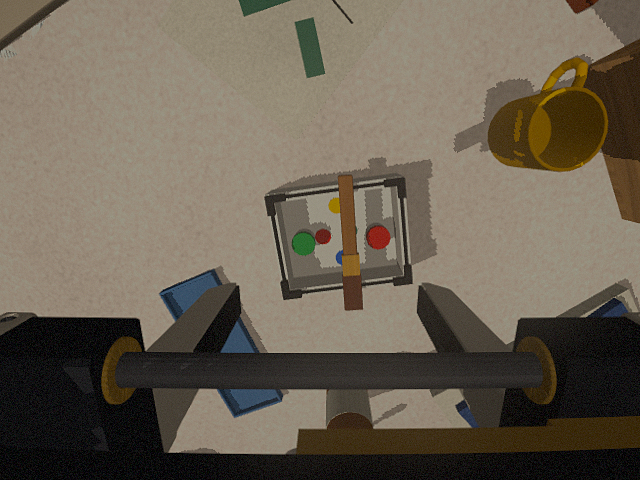

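The wrist view shows the box with gasket corners at about (268,195), (404,179), (411,284) and (283,298). The brush runs from its handle end (345,176) to its bristle end (353,309), with the ferrule at (351,265).

```bash
cat > p.py <<'E'
from h import *
c=np.load("w1.npy",allow_pickle=True).item(); im=c["img"]; h=hsv(im); v=im.max(2)
m=(v<45)&box(im.shape,258,170,420,306)
n,l,st,ce=cv2.connectedComponentsWithStats(m.astype(np.uint8))
keep=[i for i in range(1,n) if st[i,4]>30]; print([(st[i].tolist()) for i in keep])
pts=np.concatenate([np.argwhere(l==i)[:,::-1] for i in keep])
# outer rect of black gaskets at z=.058
def R(z): return cv2.minAreaRect(np.array([onz(c,u,w,z)[:2]*1000 for u,w in pts],np.float32))
print("gasket rect",R(.058))
b=(h[...,0]<25)&(h[...,1]>120)&(v>45)&box(im.shape,335,170,366,312)
n,l,st,ce=cv2.connectedComponentsWithStats(b.astype(np.uint8)); i=1+np.argmax(st[1:,4]); b=l==i
rc=rect(c,b,.059); print("brush",rc,st[i])
ends=[onz(c,*q,.059) for q in[(345.5,175),(353.5,309)]]; print(ends)
E
python3 p.py
```

```text
[[353, 180, 37, 9, 82], [282, 189, 57, 12, 114], [398, 190, 13, 84, 172], [270, 202, 73, 98, 404], [362, 275, 44, 11, 83]]
gasket rect ((488.8555908203125, 232.66395568847656), (152.2085723876953, 120.70568084716797), 70.81282043457031)
brush ((497.73095703125, 238.8421630859375), (21.81020164489746, 158.76748657226562), 67.84013366699219) [ 335  175   28  135 2155]
[array([0.42643932, 0.27238007, 0.059     ]), array([0.57061313, 0.20880258, 0.059     ])]
```

Run:
```python
from h import *
c=np.load("w1.npy",allow_pickle=True).item(); im=c["img"]
a=cv2.resize(im[165:315,250:430],None,fx=4,fy=4,interpolation=cv2.INTER_NEAREST); save("w1c",np.clip(a.astype(int)*3//2,0,255).astype(np.uint8))
```

```text
(no output)
```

View pics/w1c.png

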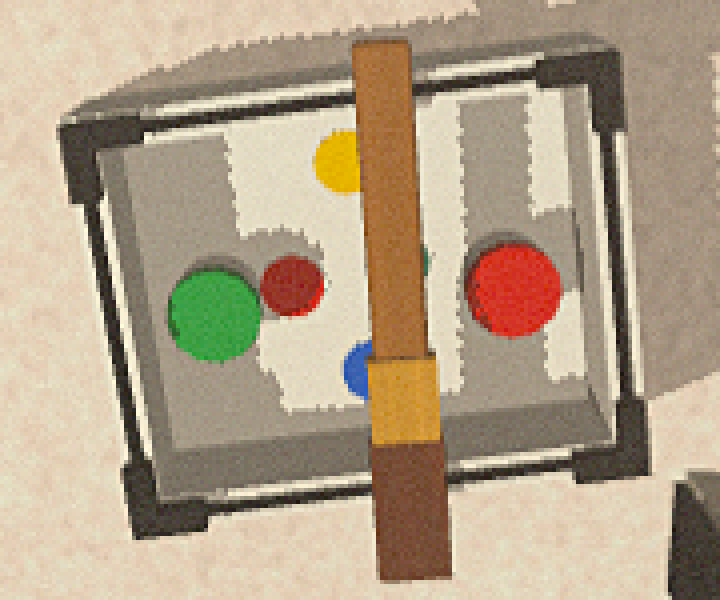

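Request:
{"method": "send_rows", "body": {"commands": [[[0,0,0],0,0.5],[[0,0,0],-0.08,0.5]]}}

```text
clock: 1.5
position: [0.459, 0.2372, 0.2686]
ee_rot: [-0.629, -3.078, -0.0]
ft_force: [-0.1, -0.5, -0.1]
width: 0.0812
grip_force: 0.0
```

Run:
```python
from h import *
d,M=tool([0.498,0.2395,0.043]); print(d,M[:,0],np.degrees(np.arctan2(M[1,0],M[0,0])))
```

```text
[-0.03503118  0.01731928  0.22563373] [-9.19890151e-01  3.92176023e-01  2.75997456e-04] 156.91003320263334
```

The zoomed view shows the outer gasket corners clearly, at about (265,195.5), (405.5,177.5), (412.5,283) and (283,300) in full-picture pixels. The red and green pots lie on either side of the brush.

Request:
{"method": "send_rows", "body": {"commands": [[[-0.035,0.017,0.04],0,0.5],[[-0.035,0.017,0.09],0,0.5],[[-0.035,0.017,0.13],0,0.5],[[-0.035,0.017,0.16],0,0.5],[[-0.035,0.017,0.16],0,0.5],[[-0.035,0.017,0.16],0,0.5]]}}

```text
clock: 2.1
position: [0.4981, 0.2388, 0.1092]
ee_rot: [-0.63, -3.077, 0.0]
ft_force: [0.8, 0.3, 1.6]
width: 0.0464
grip_force: 0.0
```

Run:
```python
from h import *
c=np.load("w1.npy",allow_pickle=True).item()
P=np.array([onz(c,*q,.058)[:2] for q in[(265,195.5),(405.5,177.5),(412.5,283.2),(283.2,300)]]); print(P,P.mean(0))
for a,b in[(0,1),(1,2),(2,3),(3,0)]:
    d=P[b]-P[a]; print(np.linalg.norm(d),np.degrees(np.arctan2(d[1],d[0])))
c=eyes.camera("wrist"); h=hsv(c["img"]); im=c["img"]; save("w2",im); np.save("w2.npy",c,allow_pickle=True)
d,M=tool([0.498,0.2395,0.043]); print(d,r.get_state()["position"]); print(proj(c,[.498,.2395,.059]))
```

```text
[[0.4047691  0.18490583]
 [0.45911257 0.32820939]
 [0.57407428 0.2846676 ]
 [0.52140932 0.14022004]] [0.48984132 0.23450071]
0.1532616206819496 69.232308976565
0.12293121608440626 -20.74420348860803
0.15374880310149075 -110.03164029287859
0.12490700675471586 159.03776983287005
[ 0.00163314 -0.00022325  0.06776991] [0.49943605 0.23899712 0.11077287]
[330.6598366  265.87903889]
```

View pics/w2.png

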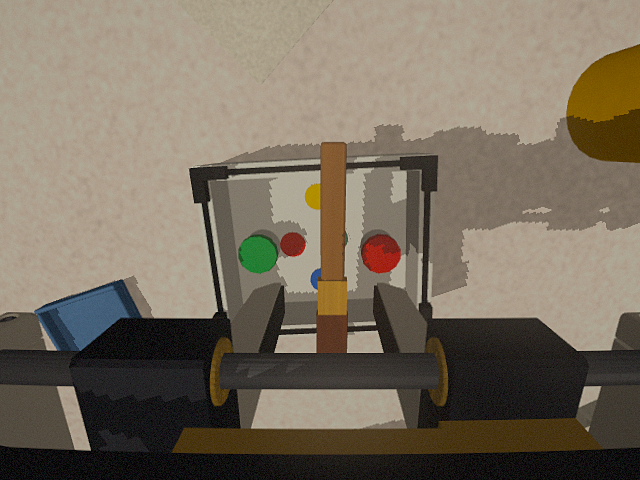

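The brush is centred and vertical between the open fingers, with its origin near (331,267), so I'll go down and grip.

Request:
{"method": "send_rows", "body": {"commands": [[[0,0,0.03],0,0.5],[[0,0,0.055],0,0.5],[[0,0,0.067],0,0.5],[[0,0,0.067],0,0.5],[[0,0,0.067],0,0],[[0,0,0.067],0,0],[[0,0,0.067],0,0],[[0,0,0.067],0,0],[[0,0,0.067],0,0]], "newtons": 12}}

```text
clock: 3.05
position: [0.4994, 0.2379, 0.0424]
ee_rot: [0.633, 3.076, 0.001]
ft_force: [0.1, 0.1, 3.7]
width: 0.0163
grip_force: 12.0
```

Run:
```python
from h import *
c=np.load("top0.npy",allow_pickle=True).item(); im=c["img"]; h=hsv(im)
m=(h[...,0]>95)&(h[...,0]<130)&(h[...,1]>80)&box(im.shape,282,205,330,298); print("tray",rect(c,m,.014))
c=np.load("scene0.npy",allow_pickle=True).item(); im=c["img"]; h=hsv(im)
m=(h[...,0]>95)&(h[...,0]<130)&(h[...,1]>80)&box(im.shape,262,195,345,282); print("tray",rect(c,m,.014))
d,M=tool([0.5616,0.0125,0.12]); print(d,r.get_state()["position"],r.get_state()["width"])
```

```text
tray ((562.3192138671875, 12.636589050292969), (72.50385284423828, 211.26339721679688), 84.88201904296875)
tray ((567.4364624023438, 12.53597640991211), (79.66820526123047, 222.45376586914062), 84.77973175048828)
[-0.14620425 -0.18241356 -0.07761764] [0.49939623 0.23786357 0.04243171] 0.01629267826910068
```

Gripped (16 mm). I'll lift, carry it to the tray at (0.564, 0.0125) and turn -0.31 rad to match its axis.

Request:
{"method": "send_rows", "body": {"commands": [[[0,0,-0.04],0,0],[[0,0,-0.08],0,0],[[-0.02,-0.025,-0.09],-0.08,0],[[-0.045,-0.055,-0.09],-0.16,0],[[-0.07,-0.09,-0.09],-0.24,0],[[-0.1,-0.125,-0.09],-0.31,0],[[-0.125,-0.155,-0.09],-0.31,0],[[-0.148,-0.183,-0.08],-0.31,0],[[-0.148,-0.183,-0.06],-0.31,0],[[-0.148,-0.183,-0.06],-0.31,0],[[-0.148,-0.183,-0.06],-0.31,0]]}}

```text
clock: 4.15
position: [0.5618, 0.0113, 0.1013]
ee_rot: [-0.15, -3.136, -0.0]
ft_force: [-0.1, 0.7, -0.8]
width: 0.0161
grip_force: 11.9
```

Run:
```python
from h import *
c=eyes.camera("wrist"); save("w3",c["img"]); np.save("w3.npy",c,allow_pickle=True)
d,M=tool([0.564,0.0125,0.006]); print(d,r.get_state()["position"],r.get_state()["width"],M[:,0])
```

```text
[-0.00144187  0.0009872   0.09608681] [0.56248691 0.01163591 0.10208691] 0.015627209987254524 [-9.95473343e-01  9.50409856e-02  1.84754672e-04]
```

View pics/w3.png

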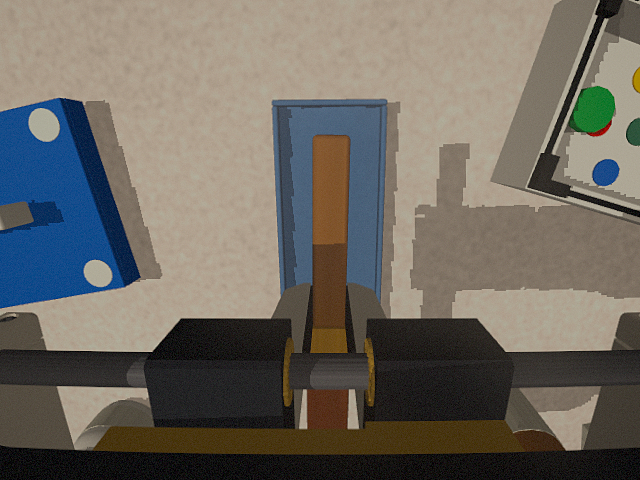

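The brush is held over the tray, parallel to it and centred (tray x from 275 to 385, brush at 330). Lower and let go, then lift.

Request:
{"method": "send_rows", "body": {"commands": [[[-0.001,0.001,0.04],0,0],[[-0.001,0.001,0.075],0,0],[[-0.001,0.001,0.093],0,0],[[-0.001,0.001,0.095],0,0],[[-0.001,0.001,0.095],0,0],[[-0.001,0.001,0.095],0,0.28],[[-0.001,0.001,0.095],0,0.28],[[-0.001,0.001,0.095],0,0.28],[[-0.001,0.001,0.07],0,0.28],[[-0.001,0.001,0.03],0,0.28],[[-0.001,0.001,-0.02],0,0.28],[[-0.001,0.001,-0.06],0,0.28]]}}

```text
clock: 5.4
position: [0.5641, 0.0119, 0.165]
ee_rot: [0.15, 3.136, -0.0]
ft_force: [1.7, 0.3, -0.1]
width: 0.0258
grip_force: 0.0
```

Run:
```python
from h import *
d,M=tool([0.53,-0.22,0.2]); print(d,r.get_state()["position"],M[:,0])
c=eyes.camera("scene"); im=c["img"]
save("s4",cv2.resize(im[170:300,130:400],None,fx=2.9,fy=2.9,interpolation=cv2.INTER_CUBIC))
```

```text
[ 0.01169964 -0.23407346 -0.03507457] [0.56413945 0.01187258 0.16497003] [-0.99540212  0.0957575  -0.00226367]
```

View pics/s4.png

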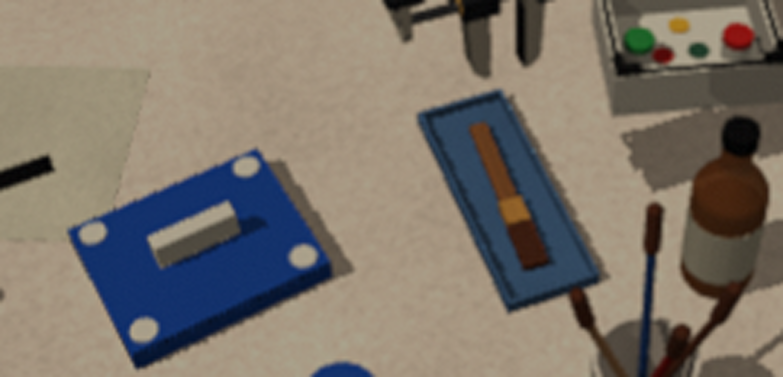

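The brush lies flat in the middle of the tray and has been let go. Next I'll go above the lid with the tool turned across its handle.

Request:
{"method": "send_rows", "body": {"commands": [[[0,-0.03,-0.03],0.14,0.5],[[0.005,-0.06,-0.06],0.28,0.5],[[0.01,-0.09,-0.085],0.42,0.5],[[0.015,-0.12,-0.085],0.56,0.5],[[0.02,-0.15,-0.085],0.7,0.5],[[0.025,-0.18,-0.085],0.84,0.5],[[0.027,-0.21,-0.085],0.98,0.5],[[0.027,-0.24,-0.085],1.12,0.5],[[0.027,-0.265,-0.085],1.26,0.5],[[0.027,-0.281,-0.085],1.394,0.5],[[0.027,-0.281,-0.085],1.394,0.5],[[0.027,-0.281,-0.085],1.394,0.5]]}}

```text
clock: 6.65
position: [0.5099, -0.265, 0.2467]
ee_rot: [-2.126, -2.313, -0.001]
ft_force: [0.3, -0.2, 0.1]
width: 0.0467
grip_force: 0.0
```

```bash
cat > lid.py <<'E'
from h import *
import sys
c=eyes.camera("wrist"); im=c["img"]; h=hsv(im); np.save("wl.npy",c,allow_pickle=True); save(sys.argv[1],im)
print(r.get_state()["position"],tool([0,0,0])[1][:,0])
zt=float(sys.argv[2])
m=((h[...,0]>100)&(h[...,0]<125)&(h[...,1]>150)).astype(np.uint8)
m=cv2.morphologyEx(m,cv2.MORPH_CLOSE,np.ones((5,5)))
cs,_=cv2.findContours(m,cv2.RETR_EXTERNAL,cv2.CHAIN_APPROX_NONE); k=max(cs,key=cv2.contourArea)
print("lid bbox",cv2.boundingRect(k))
f=np.zeros(m.shape,np.uint8); cv2.drawContours(f,[k],-1,1,-1)
w=((h[...,1]<90)&(im.max(2)>90)&(f>0)).astype(np.uint8)
n,l,st,ce=cv2.connectedComponentsWithStats(w)
for i in range(1,n):
    if st[i,4]>60: print(st[i].tolist(),ce[i].round(1),onz(c,*ce[i],zt)[:2].round(4))
E
python3 lid.py w5 0.023
```

```text
[ 0.50999623 -0.26445856  0.24670063] [-8.47292021e-02  9.96403946e-01  3.72674299e-04]
lid bbox (267, 114, 129, 151)
[270, 119, 21, 22, 360] [280.  129.9] [ 0.4502 -0.1757]
[372, 120, 21, 22, 360] [382.2 130.4] [ 0.5598 -0.167 ]
[324, 162, 15, 68, 996] [331.  195.6] [ 0.5109 -0.2417]
[275, 242, 19, 19, 277] [283.7 251.1] [ 0.4609 -0.3114]
[368, 242, 19, 19, 278] [377.1 251.4] [ 0.5707 -0.3026]
```

View pics/w5.png

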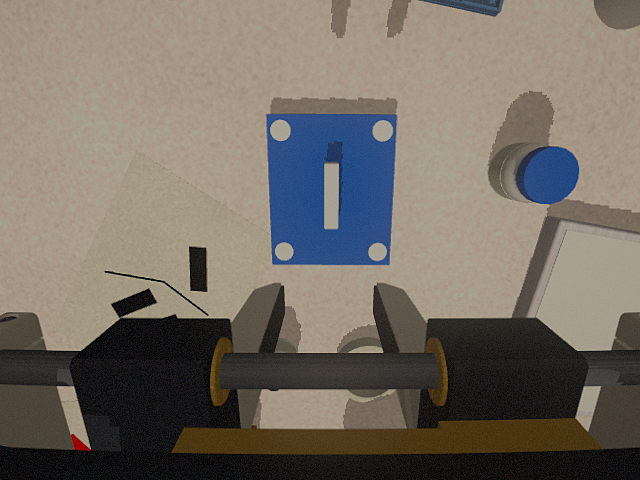

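The wrist view shows the lid fully: its four spots and the bar handle (centre about (331,196)). The lid centre comes out at (0.5104, -0.2392) with its y axis at 94.55°. I'll grip the handle.

Request:
{"method": "send_rows", "body": {"commands": [[[0.025,0.0025,0.045],0.005,0.5],[[0.025,0.0025,0.09],0.005,0.5],[[0.025,0.0025,0.13],0.005,0.5],[[0.025,0.0025,0.17],0.005,0.5],[[0.025,0.0025,0.2],0.005,0.5],[[0.025,0.0025,0.217],0.005,0.5],[[0.025,0.0025,0.217],0.005,0.5],[[0.025,0.0025,0.217],0.005,0],[[0.025,0.0025,0.217],0.005,0],[[0.025,0.0025,0.217],0.005,0],[[0.025,0.0025,0.217],0.005,0],[[0.025,0.0025,0.217],0.005,0]], "newtons": 40}}

```text
clock: 7.9
position: [0.511, -0.2404, 0.0307]
ee_rot: [2.134, 2.303, 0.0]
ft_force: [-1.0, 1.5, 4.7]
width: 0.0155
grip_force: 40.0
```

Run:
```python
from h import *
s=r.get_state(); print(s["position"],s["width"],s["grip_force"],s["ft_force"],s["joint_pos"])
d,M=tool([0.4898,0.2345,0.15]); print(d,M[:,0],np.degrees(np.arctan2(M[1,0],M[0,0])))
```

```text
[ 0.51099719 -0.24044732  0.03072774] 0.015496599970476593 40.002084374427795 [-1.04605911  1.46585949  4.65328019] [-5.30558951e-01  2.06024022e-01  1.76265007e+00 -5.50917192e-05
  1.17130961e+00 -6.06698843e-01]
[ 0.47506875  0.01515637 -0.11970845] [-7.60870172e-02  9.97100720e-01 -9.59078976e-04] 94.36368429772956
```

Request:
{"method": "send_rows", "body": {"commands": [[[0,0,-0.03],0,0],[[0,0,-0.08],0,0],[[0.03,0,-0.12],0,0],[[0.08,0.002,-0.15],0.05,0],[[0.13,0.004,-0.15],0.1,0],[[0.18,0.006,-0.15],0.15,0],[[0.22,0.007,-0.15],0.2,0],[[0.22,0.007,-0.15],0.2,0],[[0.22,0.007,-0.15],0.2,0]]}}

```text
clock: 8.8
position: [0.5003, -0.0192, 0.1793]
ee_rot: [-2.351, -2.083, 0.001]
ft_force: [0.2, -0.5, -3.1]
width: 0.0159
grip_force: 40.0
```

```bash
cat > box.py <<'E'
from h import *
from scipy.spatial.transform import Rotation as R
# black gasket corner blobs in top/scene, z=.058 -> outer corner fits via minAreaRect of dark pixels
for n,b in [("top",(190,238,265,310)),("scene",(325,148,410,215))]:
    c=eyes.camera(n); im=c["img"]; x0,y0,x1,y1=b
    save("b_"+n,cv2.resize(im[y0:y1,x0:x1],None,fx=5,fy=5,interpolation=cv2.INTER_CUBIC))
    np.save("b_"+n+".npy",c,allow_pickle=True)
a=cv2.imread("pics/b_top.png");b=cv2.imread("pics/b_scene.png"); w=max(a.shape[1],b.shape[1])
# side by side
H=max(a.shape[0],b.shape[0]); o=np.zeros((H,a.shape[1]+b.shape[1],3),np.uint8); o[:a.shape[0],:a.shape[1]]=a; o[:b.shape[0],a.shape[1]:]=b
cv2.imwrite("pics/b.png",o); print(a.shape,b.shape)
E
python3 box.py; python3 lid.py w6 0.17
```

```text
(360, 375, 3) (335, 425, 3)
[ 0.50055493 -0.02132073  0.17937088] [ 1.24564104e-01  9.92211461e-01 -4.47485044e-04]
lid bbox (185, 124, 284, 197)
[194, 137, 46, 47, 1651] [216.2 160.3] [0.4541 0.0549]
```

View pics/b.png

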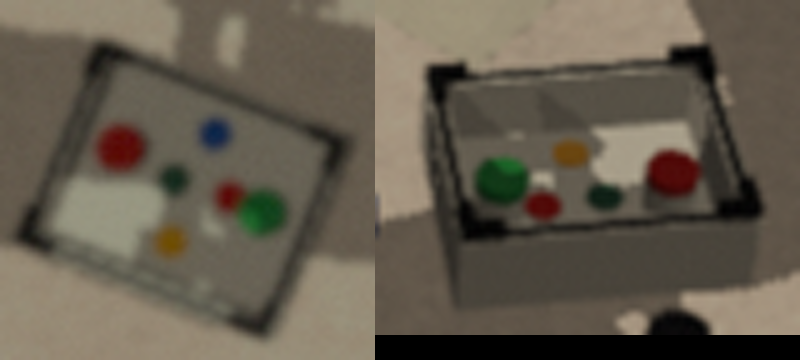

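The crops show the box now clear of the brush, with all four gasket corners visible in both views. I'll combine them.

Run:
```python
from h import *
def rep(n,c,q):
    P=np.array([onz(c,*x,.058)[:2] for x in q]); print(n,P.round(4).tolist(),P.mean(0).round(4))
    for i in range(len(P)):
        d=P[(i+1)%len(P)]-P[i]; print("  ",round(np.linalg.norm(d),4),round(np.degrees(np.arctan2(d[1],d[0])),2))
L=lambda f:np.load(f,allow_pickle=True).item()
rep("top",L("b_top.npy"),[(210,246.4),(260,266.6),(243,305.6),(193.6,285.6)])
rep("scene",L("b_scene.npy"),[(335.6,161.2),(392.4,157.4),(402.4,190.6),(343,195.4)])
rep("w2",L("w2.npy"),[(190,168),(437.5,155)])
c=L("wl.npy"); h=hsv(c["img"]); im=c["img"]
w=((h[...,1]<90)&(im.max(2)>70)&box(im.shape,185,120,480,330)).astype(np.uint8)
n,l,st,ce=cv2.connectedComponentsWithStats(w)
for i in range(1,n):
    if st[i,4]>150: print(st[i].tolist(),ce[i].round(1),onz(c,*ce[i],.174)[:2].round(4))
```

```text
top [[0.5704, 0.2813], [0.5164, 0.1373], [0.4047, 0.182], [0.458, 0.3234]] [0.4874 0.231 ]
   0.1537 -110.56
   0.1202 158.21
   0.1511 69.38
   0.12 -20.55
scene [[0.4082, 0.1869], [0.4633, 0.3304], [0.5791, 0.2846], [0.5264, 0.1426]] [0.4942 0.2361]
   0.1537 68.98
   0.1246 -21.59
   0.1514 -110.39
   0.1262 159.46
w2 [[0.4053, 0.1844], [0.4581, 0.3275]] [0.4317 0.2559]
   0.1525 69.72
   0.1525 -110.28
[185, 120, 295, 55, 1726] [352.8 126. ] [0.5226 0.0623]
[185, 135, 20, 184, 1845] [191.2 257.1] [0.4319 0.0083]
[194, 137, 46, 47, 1651] [216.2 160.3] [0.4554 0.0549]
[418, 137, 45, 47, 1659] [440.1 159.9] [0.563  0.0417]
[453, 223, 27, 100, 2107] [468.3 274.9] [ 0.5757 -0.0197]
[311, 227, 36, 103, 3490] [328.3 277.7] [ 0.5017 -0.012 ]
[272, 283, 39, 47, 1157] [294.2 305.4] [ 0.4813 -0.0256]
[347, 283, 39, 47, 1157] [362.8 305.4] [ 0.5184 -0.0302]
```

View pics/w6.png

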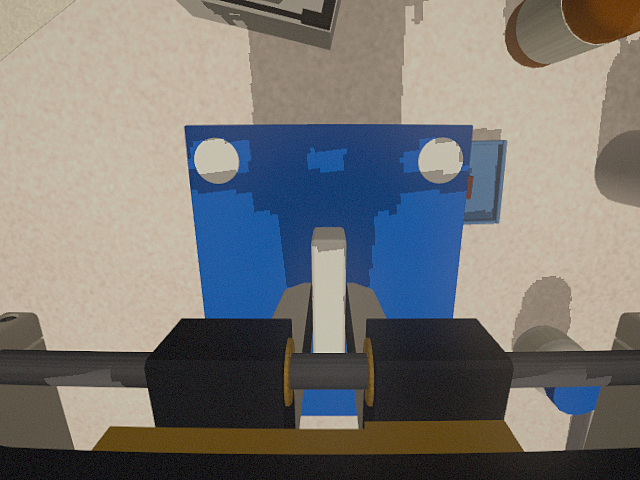

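The front spots give the lid pose in the hand: about 1.5 mm along tool +x, yaw aligned. The box centre is about (0.490, 0.234) with its y axis at 69.4°. I'll move over the box.

Request:
{"method": "send_rows", "body": {"commands": [[[0.04,-0.007,0],0.05,0],[[0.09,-0.016,0],0.1,0],[[0.14,-0.025,0],0.15,0],[[0.18,-0.032,0],0.2,0],[[0.22,-0.038,0],0.235,0],[[0.25,-0.0425,0.01],0.235,0],[[0.25,-0.0425,0.04],0.235,0],[[0.25,-0.0425,0.065],0.235,0],[[0.25,-0.0425,0.069],0.235,0],[[0.25,-0.0425,0.069],0.235,0],[[0.25,-0.0425,0.069],0.235,0]]}}

```text
clock: 10.05
position: [0.4907, 0.2327, 0.1121]
ee_rot: [2.583, 1.787, 0.003]
ft_force: [1.0, -0.7, -2.6]
width: 0.0153
grip_force: 40.0
```

```bash
cat > al.py <<'E'
from h import *
s=r.get_state(); M=tool([0,0,0])[1]; print(s["position"],np.degrees(np.arctan2(M[1,0],M[0,0])),s["ft_force"],tool([0.4895,0.2328,.11])[0])
zo=s["position"][2]-.0307
for n in ["scene","top","wrist"]:
    c=eyes.camera(n); im=c["img"]; h=hsv(im)
    np.save("al_"+n+".npy",c,allow_pickle=True)
    m=((h[...,0]>100)&(h[...,0]<125)&(h[...,1]>150)).astype(np.uint8)
    cu,cv=proj(c,[.49,.234,zo+.023]); b=box(im.shape,max(0,int(cu)-(55 if n!="wrist" else 220)),max(0,int(cv)-(60 if n!="wrist" else 220)),int(cu)+(55 if n!="wrist" else 220),int(cv)+(60 if n!="wrist" else 220))
    w=((h[...,1]<100)&(im.max(2)>70)&b).astype(np.uint8)
    k,l,st,ce=cv2.connectedComponentsWithStats(w)
    print(n,(cu,cv))
    for i in range(1,k):
        if (8<st[i,4]<150 if n!="wrist" else 900<st[i,4]<2500): print(st[i].tolist(),onz(c,*ce[i],zo+.023)[:2].round(4))
E
python3 al.py
python3 - <<'E'
import sys; sys.path.insert(0,'.')
import os; os.chdir('.')
from h import *
c=np.load("al_scene.npy",allow_pickle=True).item()["img"]; save("al",cv2.resize(c[90:220,300:440],None,fx=4.5,fy=4.5,interpolation=cv2.INTER_CUBIC))
E
```

```text
[0.49069658 0.2326718  0.1121131 ] 69.34875276438409 [ 1.00395233 -0.7216076  -2.62836882] [-0.00030456 -0.00116797  0.00211105]
scene (np.float64(368.532792580319), np.float64(161.4350240047956))
[362, 105, 9, 18, 66] [0.3205 0.3293]
[359, 113, 4, 3, 10] [0.314  0.3156]
[372, 159, 5, 4, 11] [0.4931 0.2483]
[397, 172, 9, 6, 43] [0.5662 0.2814]
[342, 175, 10, 8, 56] [0.5187 0.1541]
[385, 187, 8, 4, 19] [0.5933 0.2271]
[360, 188, 20, 5, 52] [0.5778 0.1838]
[352, 190, 7, 4, 15] [0.566  0.1487]
top (np.float64(222.98538898859226), np.float64(275.33837415537795))
[230, 276, 6, 10, 35] [0.4788 0.2083]
[205, 298, 8, 5, 26] [0.4231 0.2708]
wrist (np.float64(325.60475330088), np.float64(290.65813067998704))
[194, 137, 46, 47, 1655] [0.4642 0.3176]
[418, 137, 45, 47, 1666] [0.5674 0.2789]
[272, 283, 39, 70, 1390] [0.4696 0.2286]
[347, 282, 39, 71, 1385] [0.5047 0.2154]
[105, 387, 51, 45, 1882] [0.3478 0.204 ]
[294, 389, 70, 40, 1267] [0.4622 0.1557]
```

View pics/al.png

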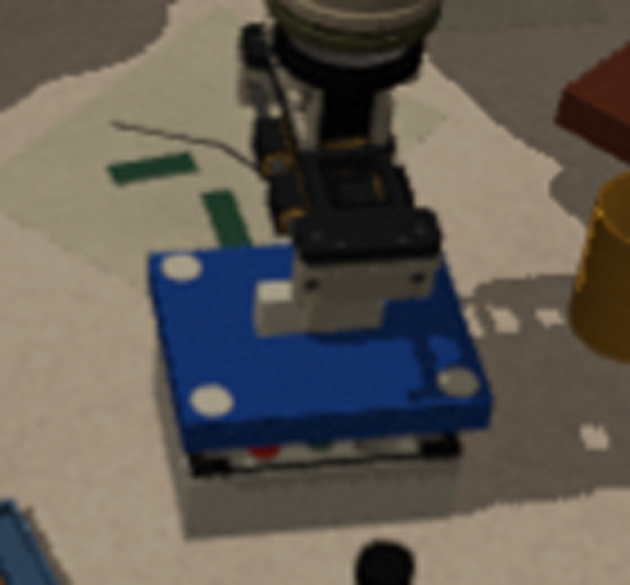

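The view shows the lid hovering squarely over the box, yaw matched. The wrist and scene offsets largely cancel (1-2 mm). That was one picture over the viewing limit of 10, so from here I'll work from numbers only. I'll lower carefully.

Request:
{"method": "send_rows", "body": {"commands": [[[-0.0003,-0.0008,0.01],0,0],[[-0.0003,-0.0008,0.018],0,0],[[-0.0003,-0.0008,0.024],0,0],[[-0.0003,-0.0008,0.028],0,0],[[-0.0003,-0.0008,0.032],0,0],[[-0.0003,-0.0008,0.036],0,0],[[-0.0003,-0.0008,0.036],0,0],[[-0.0003,-0.0008,0.036],0,0]]}}

```text
clock: 11.0
position: [0.4886, 0.2332, 0.0747]
ee_rot: [2.582, 1.789, -0.0]
ft_force: [-0.2, 1.0, -3.0]
width: 0.0158
grip_force: 40.0
```

No contact force, and the skirt is over the rim. Lowering the last 4 mm.

Request:
{"method": "send_rows", "body": {"commands": [[[0,0,0.002],0,0],[[0,0,0.004],0,0],[[0,0,0.004],0,0],[[0,0,0.004],0,0]]}}

```text
clock: 11.4
position: [0.4886, 0.2332, 0.0707]
ee_rot: [2.582, 1.789, 0.0]
ft_force: [0.5, -0.0, -2.4]
width: 0.0159
grip_force: 40.0
```

Request:
{"method": "send_rows", "body": {"commands": [[[0,0,0.001],0,0],[[0,0,0.001],0,0.5],[[0,0,0.001],0,0.5],[[0,0,0.001],0,0.5],[[0,0,0.001],0,0.5],[[0,0,-0.02],0,0.5],[[0,0,-0.05],0,0.5],[[0,0,-0.09],0,0.5],[[-0.03,0,-0.13],0,0],[[-0.05,0,-0.16],0,0],[[-0.05,0,-0.16],0,0],[[-0.05,0,-0.16],0,0]]}}

```text
clock: 12.6
position: [0.4716, 0.1863, 0.2315]
ee_rot: [2.583, 1.788, 0.003]
ft_force: [0.1, -0.3, -1.4]
width: 0.0193
grip_force: 0.0
```

```bash
cat > sp.py <<'E'
from h import *
import sys
zt=float(sys.argv[1])
c=eyes.camera("wrist"); im=c["img"]; h=hsv(im); np.save("sp.npy",c,allow_pickle=True)
m=((h[...,0]>100)&(h[...,0]<125)&(h[...,1]>150)).astype(np.uint8)
l0=cv2.connectedComponentsWithStats(m)
w=((h[...,1]<100)&(im.max(2)>60)).astype(np.uint8)
hu=np.zeros_like(m); cs,_=cv2.findContours(cv2.morphologyEx(m,cv2.MORPH_CLOSE,np.ones((15,15))),cv2.RETR_EXTERNAL,cv2.CHAIN_APPROX_NONE)
k=max(cs,key=cv2.contourArea); cv2.drawContours(hu,[cv2.convexHull(k)],-1,1,-1)
n,l,st,ce=cv2.connectedComponentsWithStats(w*cv2.erode(hu,np.ones((3,3))))
for i in range(1,n):
    if st[i,4]>100: print(st[i].tolist(),onz(c,*ce[i],zt).round(4)[:2])
s=r.get_state(); M=tool([0,0,0])[1]; print(s["position"],np.degrees(np.arctan2(M[1,0],M[0,0])),s["ft_force"],s["width"],s["joint_pos"].round(2))
E
python3 sp.py 0.063
```

```text
[254, 85, 26, 27, 531] [0.462  0.3174]
[376, 85, 25, 27, 530] [0.565 0.279]
[319, 135, 18, 81, 1449] [0.4893 0.2337]
[262, 232, 23, 23, 382] [0.4143 0.1901]
[372, 232, 22, 22, 386] [0.5174 0.1515]
[0.47085374 0.1864059  0.2300684 ] 69.4079664328755 [ 0.22465698 -0.460081   -1.17504952] 0.015259552331485403 [ 0.28 -0.13  1.73  0.    1.54  0.63]
```

The lid rests centred at (0.4897, 0.2345), with its four spots at the expected spacing. I'll close the fingers and press the corners in turn, first (+x,+y).

Request:
{"method": "send_rows", "body": {"commands": [[[0.03,0.014,0.02],0,0],[[0.07,0.03,0.05],0,0],[[0.1,0.045,0.09],0,0],[[0.12,0.056,0.13],0,0],[[0.12,0.056,0.155],0,0],[[0.12,0.056,0.163],0,0],[[0.12,0.056,0.167],0,0],[[0.12,0.056,0.17],0,0],[[0.12,0.056,0.173],0,0],[[0.12,0.056,0.175],0,0],[[0.12,0.056,0.176],0,0],[[0.12,0.056,0.176],0,0]]}}

```text
clock: 13.85
position: [0.565, 0.2795, 0.0565]
ee_rot: [-2.582, -1.789, 0.0]
ft_force: [-6.2, -1.6, 13.9]
width: 0.0005
grip_force: 6.3
```

Request:
{"method": "send_rows", "body": {"commands": [[[0,0,0.001],0,0],[[0,0,0.002],0,0],[[0,0,0.003],0,0],[[0,0,0.003],0,0]]}}

```text
clock: 14.25
position: [0.5659, 0.2798, 0.056]
ee_rot: [2.582, 1.79, 0.002]
ft_force: [-12.9, -4.5, 27.9]
width: 0.0006
grip_force: 13.5
```

Home (28 N, no further give). Next is the opposite corner (-x,-y), lifting clear of the handle on the way.

Request:
{"method": "send_rows", "body": {"commands": [[[0,0,-0.03],0,0],[[0,0,-0.07],0,0],[[-0.04,-0.032,-0.075],0,0],[[-0.08,-0.065,-0.075],0,0],[[-0.12,-0.096,-0.075],0,0],[[-0.137,-0.11,-0.06],0,0],[[-0.137,-0.11,-0.035],0,0],[[-0.137,-0.11,-0.02],0,0],[[-0.137,-0.11,-0.014],0,0],[[-0.137,-0.11,-0.009],0,0],[[-0.137,-0.11,-0.004],0,0],[[-0.137,-0.11,0.0],0,0]]}}

```text
clock: 15.45
position: [0.4132, 0.1883, 0.0554]
ee_rot: [2.582, 1.79, -0.009]
ft_force: [-42.2, -20.1, 83.3]
width: 0.0003
grip_force: 44.2
```

Request:
{"method": "send_rows", "body": {"commands": [[[0,0,0],0,0],[[0,0,0.001],0,0],[[0,0,0.001],0,0]]}}

```text
clock: 15.75
position: [0.4132, 0.1883, 0.0555]
ee_rot: [2.581, 1.79, -0.009]
ft_force: [-35.6, -17.6, 61.0]
width: 0.0003
grip_force: 32.3
```

Home, but stiffer here, so I'll press more gently next. Lift and check the lid.

Request:
{"method": "send_rows", "body": {"commands": [[[0,0,-0.006],0,0],[[0,0,-0.03],0,0],[[0.0,0.02,-0.07],0,0],[[0.01,0.04,-0.12],0,0],[[0.02,0.055,-0.165],0,0],[[0.02,0.055,-0.18],0,0],[[0.02,0.055,-0.18],0,0],[[0.02,0.055,-0.18],0,0]]}}

```text
clock: 16.55
position: [0.473, 0.189, 0.2305]
ee_rot: [2.582, 1.789, 0.0]
ft_force: [0.6, 0.2, -0.6]
width: 0.0005
grip_force: 0.0
```

```bash
python3 sp.py 0.059
```

```text
[256, 87, 25, 26, 527] [0.4635 0.3187]
[378, 86, 25, 27, 534] [0.5678 0.2801]
[321, 136, 18, 82, 1461] [0.4914 0.2339]
[264, 234, 23, 22, 385] [0.4157 0.1898]
[374, 234, 22, 22, 381] [0.52  0.151]
[0.47217823 0.18873348 0.22929977] 69.44318524799229 [ 0.42388694  0.02608775 -1.34139636] 0.0002920165428309448 [ 0.28 -0.12  1.72 -0.    1.54  0.64]
```

Request:
{"method": "send_rows", "body": {"commands": [[[0.03,-0.014,0.02],0,0],[[0.07,-0.03,0.05],0,0],[[0.1,-0.045,0.09],0,0],[[0.1175,-0.0543,0.13],0,0],[[0.1175,-0.0543,0.155],0,0],[[0.1175,-0.0543,0.163],0,0],[[0.1175,-0.0543,0.167],0,0],[[0.1175,-0.0543,0.17],0,0],[[0.1175,-0.0543,0.173],0,0],[[0.1175,-0.0543,0.175],0,0],[[0.1175,-0.0543,0.176],0,0],[[0.1175,-0.0543,0.176],0,0]]}}

```text
clock: 17.8
position: [0.4644, 0.3181, 0.0574]
ee_rot: [-2.583, -1.788, -0.004]
ft_force: [-5.1, -0.3, 6.8]
width: 0.0006
grip_force: 3.8
```

Request:
{"method": "send_rows", "body": {"commands": [[[0,0,0.001],0,0],[[0,0,0.002],0,0],[[0,0,0.003],0,0],[[0,0,0.003],0,0]]}}

```text
clock: 18.2
position: [0.4646, 0.3182, 0.0557]
ee_rot: [-2.583, -1.788, -0.004]
ft_force: [-10.4, -5.0, 20.2]
width: 0.0001
grip_force: 9.8
```

Request:
{"method": "send_rows", "body": {"commands": [[[0,0,0.001],0,0],[[0,0,0.0015],0,0],[[0,0,0.0015],0,0]]}}

```text
clock: 18.5
position: [0.4646, 0.3183, 0.0555]
ee_rot: [2.583, 1.788, 0.004]
ft_force: [-16.1, -7.1, 30.9]
width: 0.0009
grip_force: 15.4
```

(-x,+y) is home. Now the last corner, (+x,-y), going over the handle.

Request:
{"method": "send_rows", "body": {"commands": [[[0,0,-0.03],0,0],[[0,0,-0.07],0,0],[[-0.04,0.032,-0.075],0,0],[[-0.08,0.065,-0.075],0,0],[[-0.12,0.096,-0.075],0,0],[[-0.137,0.11,-0.06],0,0],[[-0.137,0.11,-0.035],0,0],[[-0.137,0.11,-0.024],0,0],[[-0.137,0.11,-0.018],0,0],[[-0.137,0.11,-0.012],0,0],[[-0.137,0.11,-0.008],0,0],[[-0.137,0.11,-0.006],0,0]]}}

```text
clock: 19.7
position: [0.519, 0.1513, 0.0574]
ee_rot: [2.58, 1.79, 0.002]
ft_force: [-3.1, -3.0, 8.6]
width: -0.0
grip_force: 3.6
```

Request:
{"method": "send_rows", "body": {"commands": [[[0,0,0.001],0,0],[[0,0,0.002],0,0],[[0,0,0.003],0,0],[[0,0,0.003],0,0]]}}

```text
clock: 20.1
position: [0.5191, 0.1513, 0.0553]
ee_rot: [2.58, 1.79, 0.002]
ft_force: [-5.6, -3.8, 11.2]
width: 0.0002
grip_force: 5.7
```

Request:
{"method": "send_rows", "body": {"commands": [[[0,0,0.001],0,0],[[0,0,0.002],0,0],[[0,0,0.003],0,0],[[0,0,0.003],0,0]]}}

```text
clock: 20.5
position: [0.5192, 0.1513, 0.0551]
ee_rot: [2.58, 1.79, 0.001]
ft_force: [-19.3, -7.2, 37.2]
width: 0.0005
grip_force: 18.6
```

Home at 37 N. Rise and measure.

Request:
{"method": "send_rows", "body": {"commands": [[[0,0,-0.006],0,0],[[0,0,-0.03],0,0],[[0.0,-0.02,-0.07],0,0],[[0.01,-0.04,-0.12],0,0],[[0.02,-0.055,-0.165],0,0],[[0.02,-0.055,-0.18],0,0],[[0.02,-0.055,-0.18],0,0],[[0.02,-0.055,-0.18],0,0]]}}

```text
clock: 21.3
position: [0.474, 0.1895, 0.2303]
ee_rot: [2.581, 1.79, 0.002]
ft_force: [0.3, 0.0, -0.7]
width: 0.0004
grip_force: 0.0
```

```bash
python3 sp.py 0.055
python3 - <<'E'
from h import *
c=np.load("sp.npy",allow_pickle=True).item()
c=eyes.camera("scene"); im=c["img"]; h=hsv(im)
m=((h[...,0]>100)&(h[...,0]<125)&(h[...,1]>150)).astype(np.uint8)&box(im.shape,310,120,430,215)
k,l,st,ce=cv2.connectedComponentsWithStats(m.astype(np.uint8)); print(st[1+np.argmax(st[1:,4])])
w=((h[...,1]<100)&(im.max(2)>60)&box(im.shape,330,140,415,205)).astype(np.uint8)
k,l,st,ce=cv2.connectedComponentsWithStats(w)
for i in range(1,k):
    if 15<st[i,4]<150: print(st[i].tolist(),onz(c,*ce[i],.055)[:2].round(4))
b=((h[...,0]<25)&(h[...,1]>140)&box(im.shape,282,210,330,270)).astype(np.uint8); print("brush",rect(c,b,.013))
E
```

```text
[258, 88, 24, 27, 507] [0.4648 0.3184]
[377, 88, 25, 27, 504] [0.5679 0.2796]
[321, 137, 18, 80, 1384] [0.4924 0.2348]
[265, 233, 22, 21, 364] [0.417  0.1909]
[372, 233, 22, 21, 372] [0.5202 0.1523]
[0.47334377 0.18909639 0.2289761 ] 69.46471148878796 [-0.64932867  0.7574444   0.36700204] 0.0007038417542346553 [ 0.28 -0.12  1.72 -0.    1.54  0.64]
[ 333  157   74   47 2193]
[395, 185, 9, 8, 54] [0.5668 0.2831]
[342, 190, 9, 7, 54] [0.5194 0.1555]
brush ((565.9957885742188, 14.00614070892334), (20.46300506591797, 158.21434020996094), 82.12364959716797)
```

At the sealed height (spots at 55 mm) the spot spacings are 110.2, 110.2, 136.1 and 136.0 mm, so the lid is flat and down. The brush is still in the tray. Handing in.

```bash
python3 -c "
from h import *
print(r.job_done())"
```

```text
the job is handed in; nothing more can be done
None
```

I handed the job in at about 21 s: by my measurements the brush lies flat in the tray and the lid sits flat and sealed with all four corners pressed home in turn, though the second corner's press peaked at about 83 N and I viewed 11 pictures where the limit was 10.

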